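# Pack a cheese tray head to tail and slide it into the display case

## Task

Pack the three cut pieces of cheese, the whole wedge and the two half wedges, into the front compartment of the tray that stands pulled out of the display case, turned head to tail so that all three lie flat on its floor side by side and fill it. Then push the tray fully home into the case. Leave the thin offcut and everything else on the counter where it is.

Things in the scene. Friction and masses are not known exactly. Their poses are not given: they have to be found in the camera images.
- wedge_mid (a point): whole wedge of hard cheese on a 12 mm thick cutting board, brown rind on its wide end: block 42 mm tall, from above a symmetric trapezoid 60 mm long between parallel ends, 46 mm wide at the narrow end, 96 mm at the wide end. Point: its centre, half-way up, on the line of symmetry. y points from narrow end (-30 mm) to wide end (+30 mm), z up. Grip it across the ends, 60 mm apart. 0.2 kg
- half_a_mid (a point): half wedge (cut down the middle) on a 12 mm board, 42 mm tall, 60 mm long between parallel ends. y points from narrow end (-30 mm) to wide rind end (+30 mm), z up. Straight side: x = -11.5 mm; slanted side: x = +11.5 mm at narrow end to +36.5 mm at wide end. Point: half-way up and along, in line with the middle of the 23 mm narrow end. Grip it across the ends near this point. 0.1 kg
- half_b_mid (a point): the other half wedge, mirror image of half_a, on a 12 mm board, 42 mm tall. y points from narrow end (-30 mm) to wide rind end (+30 mm), z up. Straight side: x = +11.5 mm; slanted side: x = -11.5 mm at narrow end to -36.5 mm at wide end. Point: half-way up and along, in line with the middle of the 23 mm narrow end. Grip it across the ends near this point. 0.1 kg
- tray_in (a point): centre of the floor of the front compartment of the only strip tray pulled out of the case, 56 mm above the counter. x points along the tray into the case (the way it slides home), y left, z up. Inside it is 153 mm long in x, 66 mm wide in y; its walls, 2 to 4 mm thick, rise only 10 mm above the floor, lower than the pieces. A second, empty compartment lies behind it and stays empty
- tray_front (a point): centre of the outer face, towards the robot, of the upright front plate of the pulled-out tray (78 mm wide, from 22 to 66 mm above the counter; the point is 44 mm up); push here. x points into the case. The compartment's centre (tray_in) lies 80.5 mm behind it
- tray (a joint): how far the tray is pulled out of the case, in m: 0 fully home (front plate in line with its neighbours'), about 0.19 to 0.23 at the start; it slides with about 3 N of friction and stays where it is left
- offcut: thin offcut of cheese, 52 x 18 x 26 mm, lying on a cutting board; not to be packed; origin at the centre of its underside
- tin: round steel tin, 68 mm across, 35 mm tall, on the left cutting board; stays; origin at the centre of its underside
- jam: small jam jar, 56 mm across, 58 mm tall, on the right cutting board; stays; origin at the centre of its underside
- knife: cheese knife, 240 mm long, lying on the counter at the left; stays; origin under the middle of its bolster, blade along +x
- case_edge (a point): middle of the upper edge of the base of the low glass display case (320 x 620 x 206 mm), on its side towards the robot, 36 mm above the counter; x points away from the robot. Of the seven strip trays in the case the middle one is pulled out on runners, over the counter. The glass roof begins 105 mm behind this edge, 197 mm up. Jars up to 140 mm tall stand on both sides of the case
Mind the look-alikes: they are no part of the job. Leave any orange look-alike of the part that bears wedge_mid alone.

How it is judged (in metres and radians):
On the way, in this order (a step that is already met when the one before it is completed fails the run):
1. the whole wedge and both half wedges lie flat on the floor of the tray's front compartment, let go (z of wedge_mid in the frame of tray_in between 0.017 and 0.0245 m and angle between each of wedge_mid, half_a_mid, half_b_mid's own z axis and vertical below 0.07 rad and x of wedge_mid in the frame of tray_in between -0.0765 and 0.0765 m and y of wedge_mid in the frame of tray_in between -0.012 and 0.012 m and z of half_a_mid in the frame of tray_in between 0.017 and 0.0245 m and x of half_a_mid in the frame of tray_in between -0.0765 and 0.0765 m and y of half_a_mid in the frame of tray_in between -0.012 and 0.012 m and z of half_b_mid in the frame of tray_in between 0.017 and 0.0245 m and x of half_b_mid in the frame of tray_in between -0.0765 and 0.0765 m and y of half_b_mid in the frame of tray_in between -0.012 and 0.012 m and contact force between the fingers and wedge below 0.1 N and contact force between the fingers and half_a below 0.1 N and contact force between the fingers and half_b below 0.1 N), for 0.2 s.
2. the tray is pushed fully home into the case (value of joint tray below 0.005 m), for 0.2 s.
At the end, for the whole second after the job is handed in: All three pieces lie flat (within 4 degrees, undersides within 3.5 mm of the floor) inside the tray's front compartment, let go and at rest, and the tray is home in the case to within 5 mm (all of step 1 and value of joint tray below 0.005 m and linear speed of each of wedge, half_a, half_b below 0.02 m/s); the robot touches nothing.
It fails at once if the offcut is moved by more than 30 mm (distance of offcut from where it was at the start of the episode above 0.03 m).
It fails at once if the tin, jam jar or knife is moved by more than 30 mm (distance of any of tin, jam, knife from where it was at the start of the episode above 0.03 m).
It also fails if it takes over 72 s, if anything falls off the work surface, if the arm or the gripper's body presses on something with over 40 N, if the wrist force passes 120 N, or if a joint passes its speed limit or range.

## Robot

A 6-joint arm with a two-finger parallel gripper is mounted at the origin on the work surface. World frame = base frame: x ahead of the robot, y to its left, z up, the work surface at z = 0. Lengths are in m, angles in degrees, forces in N, time in s.
With the tool pointing down it reaches from about 0.4 to 0.825 m from the base axis. Payload 7 kg.
Tool frame: the origin (TCP) lies on the centre line of the jaws, within the pads' length; the fingertips stand 11 mm ahead of it and the grasp point (between the pads) lies 8 mm behind it; z points along the fingers, y is the direction in which the jaws open and shut (so a half turn about z gives the same grasp; the last joint's range is limited). The gripper opens to 88 mm and grips with 3 to 60 N. Pads are 19 mm wide; open, the fingers measure 130 mm over their backs; the gripper's body (78 mm by 193 mm) begins 47 mm behind the grasp point.
Start: joints at [86.465, 20.546, 0.682, 0, -70.136, -16.507], TCP at [0.231, 0.634, 0.238] pointing down, gripper open.
Joint ranges: [-176.03, 176.03], [-82.01, 121.73], [-58.28, 71.71], [-173.87, 95.51], [-174.79, -0.11], [-173.66, 173.66]. Speed limits (degrees/s): [136.94, 136.94, 172.46, 180, 180, 180].

## Interface

Orientations are given as [roll, pitch, yaw] about the fixed x, y, z axes, in that order (R = Rz(yaw) Ry(pitch) Rx(roll)).
In Python, from plant import ctrl, cams, order gives the robot as it stands.
- The arm moves only by the tool jog_arm, never from a script. Its argument "motion" is a list of rows, each an object with "offset": the shift along the tool's x, y, z in mm, a list of three; "roll": the turn about the tool's z in rad; "hand": the finger opening in mm, from 0 to 87.6. A call has 1 to 20 rows; each row is the pose to reach, as a shift and turn from the pose commanded when the call began, along the tool's axes at that moment; what a row does not reach only later rows make up. A row lasts 1/12 s, in which the tool goes at most 41.7 mm and 7.16 degrees, less where a joint would pass 70% of its speed; a pose out of reach is approached as far as the arm can. A call with a gripper value outside its range is refused whole. The fingers move at their own pace and stop on an object; the grip force is fixed at half the most. Time passes only in rows, so rows that repeat a pose let the fingers close. It gives the time, the measured TCP pose, the force and the opening at its end, in the units of the state.
- ctrl.get_obs(): the state, without advancing time (a new reading comes with each control period).
- cams.snapshot(name): name is "scene" or "top" or "wrist"; returns a dict with "img" (480x640x3 uint8, red, green, blue), "K" (3x3 intrinsics, pixels), "cam_to_world" (4x4, takes a point from camera to world coordinates); the wrist camera has in their place "T_tool_cam" (4x4, takes a point from camera to tool coordinates, whose origin is the TCP and whose axes are the flange's). Camera axes: x right, y down, z forward; pixel columns grow to the right and rows downward; lengths in m; the calibration is good to about 2 mm. A picture is of the moment at which its call begins: read the wrist's pose just before it. There is no depth.
- order.close_job(): hands the job in, once; it reports no verdict.
The state is a dict: "clock": time; "joint_pos": joint angles; "qvel": joint speeds; "tau": joint torques, N m; "tool_pos": TCP position; "orientation": TCP orientation; "force": force on the tool from outside, world axes, zero at the start; "moment": the same for the moment, N m; "opening": finger opening in m.
Only numpy, scipy, OpenCV 4.12 (cv2) and the standard library are available. Lean on these libraries where they do the work, as an engineer would, in place of code of your own. Each camera call takes 0.05 s, during which the arm holds its last target. There are 200 camera calls.

## Working session

There is one attempt and no reset: what is moved stays moved. The work goes in short steps, Python scripts to look and compute and a tool call to move; the robot and the scene stay as the last step left them, time stands still between calls to the robot, and variables do not carry over. Pictures are saved under pics/ and viewed, about 8 in all and at most 12, crops included, and the job is handed in when it is done.

Besides the shell and the picture viewer there is one more tool, called after "Emit:" as name(argument=value, ...), one argument or row to a line, values as JSON. jog_arm: Moves the arm, as the interface text tells. Its arguments: {"type":"object","properties":{"motion":{"type":"array"}},"required":["motion"]}

```bash
mkdir -p pics; ls; python3 - <<'E'
from plant import ctrl,cams
import cv2,numpy as np
o=ctrl.get_obs();print(o)
for n in ("top","scene"):
    s=cams.snapshot(n);cv2.imwrite(f"pics/{n}0.png",s["img"][:,:,::-1]);np.savez(f"{n}0.npz",**s);print(n,s["K"].tolist(),np.round(s["cam_to_world"],4).tolist())
s=cams.snapshot("wrist");print(s["K"].tolist(),np.round(s["T_tool_cam"],4).tolist())
E
```

```text
pics
{'clock': 0.0, 'joint_pos': array([ 8.64674265e+01,  2.05913001e+01,  6.32529565e-01, -2.20959797e-02,
       -7.01370369e+01, -1.65076869e+01]), 'qvel': array([-0.06150154, -0.08121113,  0.01621107, -0.01410645, -0.1135766 ,
       -0.09319101]), 'tau': array([ 2.01142997e-03, -5.82726932e+01,  2.93052131e+01,  6.99669465e+00,
        7.07954750e-03, -1.52750772e-04]), 'tool_pos': array([0.23114967, 0.63366041, 0.23660855]), 'orientation': array([ 1.79902239e+02, -7.31065584e-03, -2.00477791e+01]), 'force': array([-0.52842009, -0.92415567,  0.25511048]), 'moment': array([-0.00016984,  0.01855634,  0.01480729]), 'opening': 0.0877314965100026}
top [[589.3814032660629, 0.0, 324.8604622030449], [0.0, 589.3814032660629, 242.06220974794132], [0.0, 0.0, 1.0]] [[-0.0179, -0.9905, 0.1365, 0.3633], [-0.9998, 0.0159, -0.0152, 0.0563], [0.0129, -0.1367, -0.9905, 1.2986], [0.0, 0.0, 0.0, 1.0]]
scene [[517.4040624167816, 0.0, 317.64592146520414], [0.0, 517.4040624167816, 231.45255557559523], [0.0, 0.0, 1.0]] [[0.9355, 0.2405, -0.2587, 0.85], [0.353, -0.6113, 0.7083, -0.8286], [0.0122, -0.7539, -0.6568, 0.8754], [0.0, 0.0, 0.0, 1.0]]
[[332.3823727048426, 0.0, 319.09241889857407], [0.0, 332.3823727048426, 239.95529956549572], [0.0, 0.0, 1.0]] [[-0.0012, -0.9608, -0.2774, 0.075], [1.0, -0.0012, -0.0004, -0.0005], [0.0001, -0.2774, 0.9608, -0.1473], [0.0, 0.0, 0.0, 1.0]]
```

View pics/top0.png

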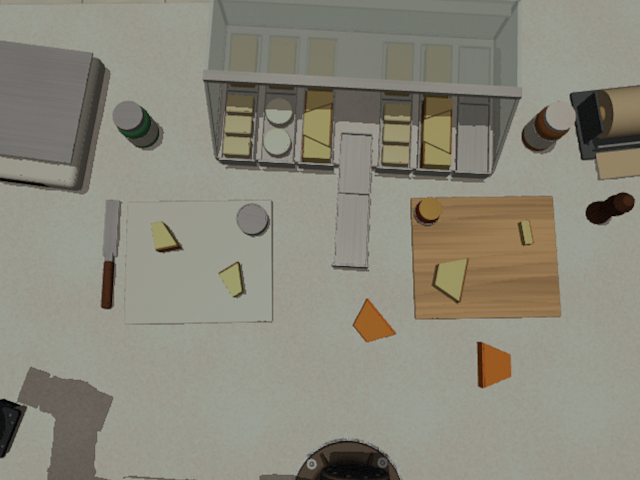

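View pics/scene0.png

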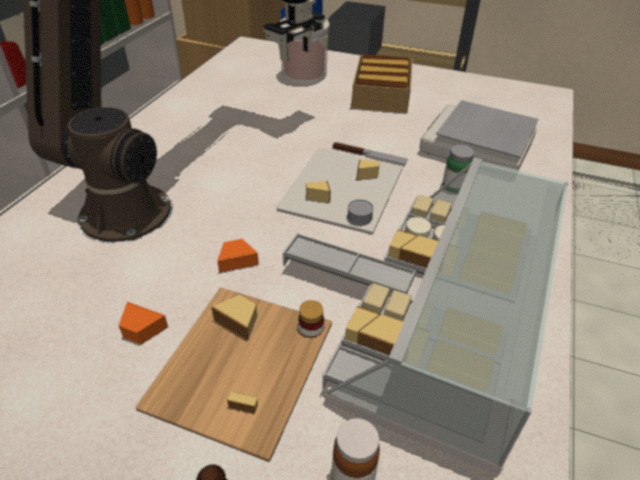

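The top view shows two half wedges on the white board at about (164,237) and (232,280). The yellow whole wedge is on the wooden board at (451,279). The tin is at (252,219), the jam jar at (429,210), the offcut at (526,233), and the pulled-out tray spans about (340-370, 135-268). The orange look-alikes at (374,320) and (494,365) lie on the counter, so neither is the wedge; the yellow trapezoid on the board is. Next I'll confirm this in one enlarged composite.

```bash
python3 - <<'E'
import cv2,numpy as np
im=cv2.imread("pics/top0.png")
def c(x,y,w=50,h=50):
    return cv2.resize(im[y-h//2:y+h//2,x-w//2:x+w//2],None,fx=8,fy=8,interpolation=cv2.INTER_CUBIC)[:400,:400]
g=[(164,237),(232,280),(451,279)]
t=cv2.resize(im[125:275,325:375+0],(133,400),interpolation=cv2.INTER_CUBIC)
a=[cv2.resize(c(*p),(300,300)) for p in g[:2]]
a2=cv2.resize(c(*g[2]),(300,300))
tr=cv2.resize(im[180:280,305:405],(300,300),interpolation=cv2.INTER_CUBIC)
cv2.imwrite("pics/crop.png",np.vstack([np.hstack(a),np.hstack([a2,tr])]))
E
```

```text
(no output)
```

View pics/crop.png

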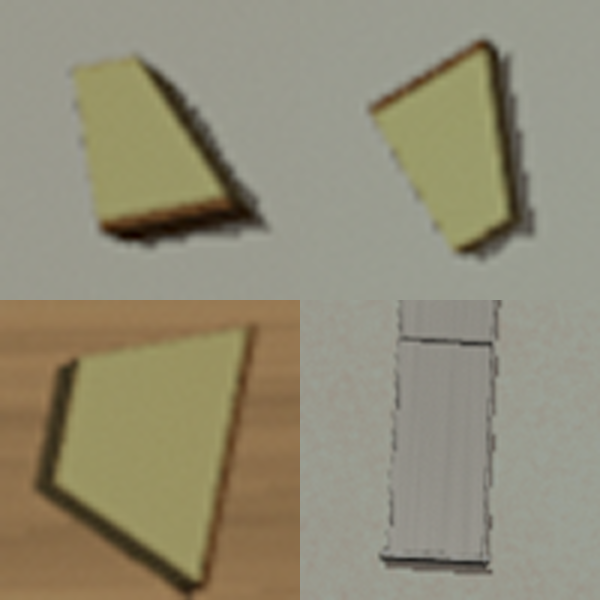

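The crop confirms the three pieces. Left piece: narrow end up, straight side left, so it is **half_b**. Middle piece: wide rind up-left, straight side left, so it is **half_a**. The third is the yellow trapezoid with its rind to the right, so it is the **wedge**. Now I'll fit the known shapes.

```bash
cat > h.py <<'E'
import numpy as np,cv2
from scipy.optimize import least_squares
SH={'wedge':[(-23,-30),(23,-30),(48,30),(-48,30)],
    'half_a':[(-11.5,-30),(11.5,-30),(36.5,30),(-11.5,30)],
    'half_b':[(11.5,-30),(-11.5,-30),(-36.5,30),(11.5,30)]}
def ray(uv,K,T,z):   # pixels -> world points on height z
    uv=np.atleast_2d(np.array(uv,float)); d=np.c_[(uv-[K[0,2],K[1,2]])/K[0,0],np.ones(len(uv))]@T[:3,:3].T
    return T[:3,3]+d*((z-T[2,3])/d[:,2])[:,None]
def proj(P,K,T):
    p=(np.atleast_2d(P)-T[:3,3])@T[:3,:3]; return p[:,:2]/p[:,2:]*K[0,0]+[K[0,2],K[1,2]]
def fit(name,P):     # P world xy corners in order of SH -> x,y,yaw(deg) of the point frame, rms mm
    S=np.array(SH[name])/1000
    f=lambda q:(S@np.array([[np.cos(q[2]),np.sin(q[2])],[-np.sin(q[2]),np.cos(q[2])]])+q[:2]-P[:,:2]).ravel()
    a=P[2:,:2].mean(0)-P[:2,:2].mean(0)
    r=least_squares(f,[*P[:,:2].mean(0),np.arctan2(a[1],a[0])-np.pi/2])
    return r.x[0],r.x[1],np.degrees(r.x[2]),1000*np.sqrt(np.mean(r.fun**2))
def Rt(o):
    from scipy.spatial.transform import Rotation as R
    T=np.eye(4);T[:3,:3]=R.from_euler('xyz',o["orientation"],degrees=True).as_matrix();T[:3,3]=o["tool_pos"];return T
def off(o,xyz,yaw=None):  # tool offset in mm, roll in rad to reach world xyz (TCP), yaw deg
    T=Rt(o);d=1000*T[:3,:3].T@(np.array(xyz)-T[:3,3])
    r=0 if yaw is None else -np.radians((yaw-o["orientation"][2]+180)%360-180)
    return np.round(d,1),round(r,3)
E
python3 - <<'E'
from h import *
s=np.load("top0.npz");K,T=s["K"],s["cam_to_world"]
c=lambda L,o:[(u/6+o[0],v/6+o[1]) for u,v in L]
d={'half_b':c([(75,70),(137,57),(232,198),(103,222)],(139,212)),
   'half_a':c([(155,248),(215,215),(188,48),(72,108)],(207,254+1)),
   'wedge':c([(78,58),(55,183),(200,285),(248,27)],(426,254))}
# order narrow(-x),narrow(+x),wide(+x),wide(-x) in own frame
d['half_b']=[d['half_b'][i] for i in (0,1,2,3)]
for n,p in d.items():
    for q in (p,[p[1],p[0],p[3],p[2]]):
        print(n,np.round(fit(n,ray(q,K,T,.054)),4))
t=[(331.7,266),(368.3,268.3),(337.7,193.7),(369.7,195)]
print(np.round(ray(t,K,T,.066),4))
print("edge",ray([(333,173),(375,174)],K,T,.036).round(3))
E
```

```text
half_b [   0.5549    0.39   -258.8738    1.4435]
half_b [   0.5547    0.39   -257.5487   26.1086]
half_a [  0.4524   0.2372 -59.7657   1.6644]
half_a [  0.4521   0.237  -55.75    26.1527]
wedge [   0.4558   -0.2273 -193.3779    1.3141]
wedge [ 4.558000e-01 -2.273000e-01 -3.728075e+02  4.131550e+01]
[[ 0.4822  0.0239  0.066 ]
 [ 0.4761 -0.0529  0.066 ]
 [ 0.637   0.0081  0.066 ]
 [ 0.6331 -0.0603  0.066 ]]
edge [[ 0.69   0.016  0.036]
 [ 0.687 -0.076  0.036]]
```

```bash
python3 - <<'E'
from plant import ctrl
from h import *
print(off(ctrl.get_obs(),(.555,.390,.19),-78.9))
E
```

```text
(array([387.7, 117.9,  47. ]), np.float64(1.027))
```

Emit:
jog_arm(
  motion=[
    {"offset": [388,118,47],"roll": 1.027,"hand": 87},
    {"offset": [388,118,47],"roll": 1.027,"hand": 87},
    {"offset": [388,118,47],"roll": 1.027,"hand": 87},
    {"offset": [388,118,47],"roll": 1.027,"hand": 87},
    {"offset": [388,118,47],"roll": 1.027,"hand": 87},
    {"offset": [388,118,47],"roll": 1.027,"hand": 87},
    {"offset": [388,118,47],"roll": 1.027,"hand": 87},
    {"offset": [388,118,47],"roll": 1.027,"hand": 87},
    {"offset": [388,118,47],"roll": 1.027,"hand": 87},
    {"offset": [388,118,47],"roll": 1.027,"hand": 87},
    {"offset": [388,118,47],"roll": 1.027,"hand": 87},
    {"offset": [388,118,47],"roll": 1.027,"hand": 87},
    {"offset": [388,118,47],"roll": 1.027,"hand": 87},
    {"offset": [388,118,47],"roll": 1.027,"hand": 87},
  ],
)

```text
clock: 1.32
tool_pos: [0.5548, 0.3909, 0.1906]
orientation: [180.0, 0.0, -78.8]
force: [-0.4, 0.3, 0.0]
opening: 0.087
```

```bash
cat >> h.py <<'E'
def shot(fn):
    from plant import ctrl,cams
    o=ctrl.get_obs();s=cams.snapshot("wrist");cv2.imwrite(f"pics/{fn}.png",s["img"][:,:,::-1])
    T=Rt(o)@s["T_tool_cam"];np.savez(fn+".npz",K=s["K"],T=T);return o,s["img"],s["K"],T
def outline(name,img,K,T,guess,z=.054,rad=60):  # fit the known top face to the yellow mask near guess
    hsv=cv2.cvtColor(img,cv2.COLOR_RGB2HSV); m=cv2.inRange(hsv,(18,70,110),(40,255,255))
    g=proj([[guess[0],guess[1],z]],K,T)[0]; 
    n,l,st,ce=cv2.connectedComponentsWithStats(cv2.morphologyEx(m,cv2.MORPH_OPEN,np.ones((3,3))))
    i=1+np.argmin([np.hypot(*(ce[j]-g))+(1e3 if st[j,4]<300 else 0) for j in range(1,n)])
    c=max(cv2.findContours((l==i).astype('uint8'),cv2.RETR_EXTERNAL,cv2.CHAIN_APPROX_NONE)[0],key=len)[:,0]
    P=ray(c,K,T,z)[:,:2]; S=(np.array(SH[name],float)).reshape(-1,1,2).astype('float32')
    def f(q):
        t=q[2];L=1000*(P-q[:2])@np.array([[np.cos(t),-np.sin(t)],[np.sin(t),np.cos(t)]])
        return [cv2.pointPolygonTest(S,(float(a),float(b)),True) for a,b in L]
    r=least_squares(f,[guess[0],guess[1],np.radians(guess[2])],loss='soft_l1',diff_step=1e-4)
    return r.x[0].round(4),r.x[1].round(4),np.degrees(r.x[2]).round(2),"rms mm",np.sqrt(np.mean(np.square(f(r.x)))).round(2),"area px",st[i,4]
E
python3 - <<'E'
from h import *
o,im,K,T=shot("w1"); print(o["clock"],o["tool_pos"],o["orientation"],o["force"])
print(outline('half_b',im,K,T,(.555,.39,101.1)))
E
```

```text
1.3167 [0.55481541 0.39086841 0.19059692] [ 1.79998442e+02  4.98844550e-03 -7.88365333e+01] [-0.35990153  0.34182527  0.02985469]
(np.float64(0.559), np.float64(0.3936), np.float64(99.87), 'rms mm', np.float64(1.53), 'area px', np.int32(2464))
```

View pics/w1.png

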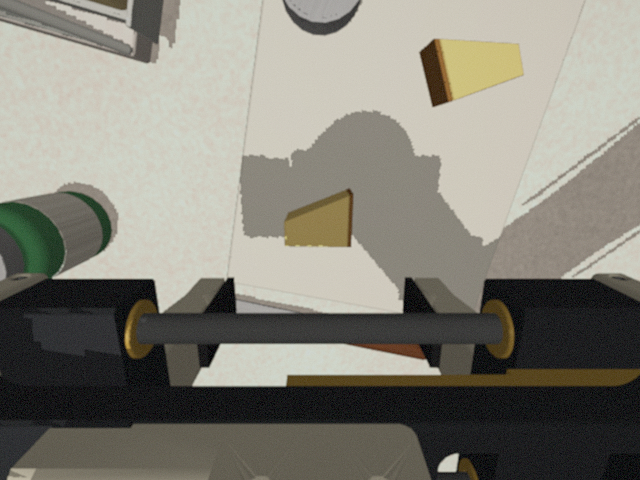

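The wrist view shows half_b in shadow, with its top corners at about (285,217), (352,190), (352,246) and (285,246). half_a is at the upper right, around (440-523, 39-104).

```bash
python3 - <<'E'
from h import *
from plant import ctrl
s=np.load("w1.npz");K,T=s["K"],s["T"]
print(fit('half_b',ray([(285,246),(285,217),(352,190),(352,246)],K,T,.054)))
im=cv2.imread("pics/w1.png")[:,:,::-1].copy()
for z in(.052,.054,.056):print(fit('half_b',ray([(285,246),(285,217),(352,190),(352,246)],K,T,z)), outline('half_b',im,K,T,(.555,.39,101),z))
print(outline('half_a',im,K,T,(.4524,.237,-59.8)))
x,y,a,_=fit('half_b',ray([(285,246),(285,217),(352,190),(352,246)],K,T,.054))
print(off(ctrl.get_obs(),(x,y,.038),a-180))
E
```

```text
(np.float64(0.5559533535965918), np.float64(0.3913773659626628), np.float64(-258.9729811297888), np.float64(1.1734438245416947))
(np.float64(0.5558665972039595), np.float64(0.3918533459734669), np.float64(-258.97298256139374), np.float64(1.2000691197609916)) (np.float64(0.5586), np.float64(0.3941), np.float64(100.17), 'rms mm', np.float64(1.37), 'area px', np.int32(2464))
(np.float64(0.5559533535965918), np.float64(0.3913773659626628), np.float64(-258.9729811297888), np.float64(1.1734438245416947)) (np.float64(0.559), np.float64(0.3936), np.float64(99.87), 'rms mm', np.float64(1.53), 'area px', np.int32(2464))
(np.float64(0.5560401096504768), np.float64(0.3909013858864834), np.float64(-258.97297653546553), np.float64(1.1739886851843535)) (np.float64(0.5592), np.float64(0.3932), np.float64(99.87), 'rms mm', np.float64(1.67), 'area px', np.int32(2464))
(np.float64(0.4532), np.float64(0.2411), np.float64(-59.64), 'rms mm', np.float64(1.49), 'area px', np.int32(3595))
(array([ 1.000e-01, -1.300e+00,  1.528e+02]), np.float64(0.003))
```

Emit:
jog_arm(
  motion=[
    {"offset": [0,-1,100],"roll": 0,"hand": 87},
    {"offset": [0,-1,140],"roll": 0,"hand": 87},
    {"offset": [0,-1,153],"roll": 0,"hand": 87},
    {"offset": [0,-1,153],"roll": 0,"hand": 87},
    {"offset": [0,-1,153],"roll": 0,"hand": 87},
    {"offset": [0,-1,153],"roll": 0,"hand": 87},
    {"offset": [0,-1,153],"roll": 0,"hand": 50},
    {"offset": [0,-1,153],"roll": 0,"hand": 50},
    {"offset": [0,-1,153],"roll": 0,"hand": 50},
    {"offset": [0,-1,153],"roll": 0,"hand": 50},
    {"offset": [0,-1,153],"roll": 0,"hand": 50},
    {"offset": [0,-1,153],"roll": 0,"hand": 50},
    {"offset": [0,-1,153],"roll": 0,"hand": 50},
    {"offset": [0,-1,153],"roll": 0,"hand": 50},
  ],
)

```text
clock: 2.53
tool_pos: [0.5568, 0.3909, 0.039]
orientation: [-179.9, 0.1, -78.9]
force: [-2.9, -0.4, 6.9]
opening: 0.0597
```

```bash
python3 - <<'E'
from plant import ctrl
from h import *
o=ctrl.get_obs();o["tool_pos"]=np.array([.5562,.3909,.038]);o["orientation"]=np.array([180,0,-78.8])
print(off(o,(.6,-.023,.2),-184.3))
E
```

```text
(array([ 414.5,   37.4, -162. ]), np.float64(1.841))
```

Emit:
jog_arm(
  motion=[
    {"offset": [0,0,-40],"roll": 0,"hand": 50},
    {"offset": [0,0,-80],"roll": 0,"hand": 50},
    {"offset": [0,0,-120],"roll": 0,"hand": 50},
    {"offset": [414,37,-162],"roll": 1.841,"hand": 50},
    {"offset": [414,37,-162],"roll": 1.841,"hand": 50},
    {"offset": [414,37,-162],"roll": 1.841,"hand": 50},
    {"offset": [414,37,-162],"roll": 1.841,"hand": 50},
    {"offset": [414,37,-162],"roll": 1.841,"hand": 50},
    {"offset": [414,37,-162],"roll": 1.841,"hand": 50},
    {"offset": [414,37,-162],"roll": 1.841,"hand": 50},
    {"offset": [414,37,-162],"roll": 1.841,"hand": 50},
    {"offset": [414,37,-162],"roll": 1.841,"hand": 50},
    {"offset": [414,37,-162],"roll": 1.841,"hand": 50},
    {"offset": [414,37,-162],"roll": 1.841,"hand": 50},
    {"offset": [414,37,-162],"roll": 1.841,"hand": 50},
    {"offset": [414,37,-162],"roll": 1.841,"hand": 50},
    {"offset": [414,37,-162],"roll": 1.841,"hand": 50},
    {"offset": [414,37,-162],"roll": 1.841,"hand": 50},
    {"offset": [414,37,-162],"roll": 1.841,"hand": 50},
    {"offset": [414,37,-162],"roll": 1.841,"hand": 50},
  ],
)

```text
clock: 4.2
tool_pos: [0.5997, -0.023, 0.1996]
orientation: [180.0, -0.0, 175.8]
force: [-0.3, 0.2, -0.9]
opening: 0.06
```

```bash
python3 - <<'E'
from h import *
o,im,K,T=shot("w2"); print(o["clock"],o["tool_pos"],o["orientation"],o["force"],o["opening"])
E
```

```text
4.2 [ 0.59970929 -0.02301667  0.19961531] [ 1.79997324e+02 -5.01835576e-03  1.75798009e+02] [-0.34915211  0.21495064 -0.87882423] 0.05999434643865042
```

View pics/w2.png

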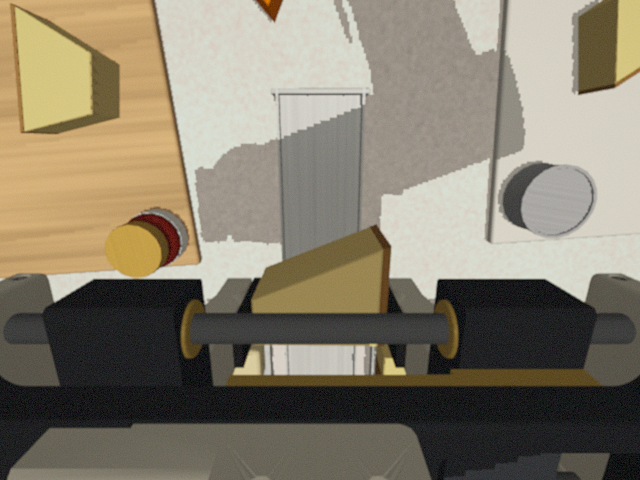

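The held half_b is the right way round: its wide end points to +y and its slant towards the robot. The tray's front plate is at row about 91, columns 273-367, and the compartment runs down the image at columns about 281-362. I need its edges more precisely.

```bash
python3 - <<'E'
import cv2
im=cv2.imread("pics/w2.png")
cv2.imwrite("pics/w2c.png",cv2.resize(im[80:265,255:385],None,fx=4,fy=3.2,interpolation=cv2.INTER_CUBIC))
E
```

```text
(no output)
```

View pics/w2c.png

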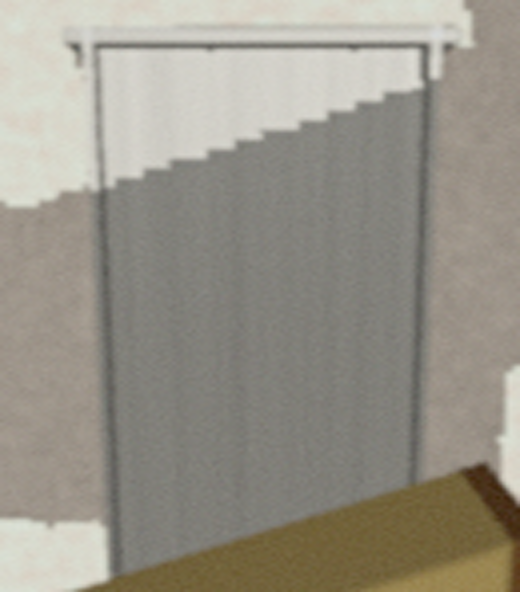

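```bash
python3 - <<'E'
from h import *
s=np.load("w2.npz");K,T=s["K"],s["T"]
c=lambda L:[((u+.5)/4-.5+255,(v+.5)/3.2-.5+80) for u,v in L]
for n,L in dict(dark=[(97,48),(118,575),(426,48),(415,485)],outer=[(86,60),(107,575),(437,60),(421,485)],plate=[(66,27),(470,27)]).items():
  for z in (.056,.066):
    P=1000*ray(c(L),K,T,z)[:,:2]; print(n,z,P.round(1).tolist())
    if len(P)==4:
        a=np.degrees(np.arctan2(*(P[1]-P[0])[::-1])),np.degrees(np.arctan2(*(P[3]-P[2])[::-1]))
        t=np.radians(np.mean(a)); nrm=np.array([-np.sin(t),np.cos(t)]); print("  ang",a,"lat L",P[:2]@nrm,"R",P[2:]@nrm)
    else: print("  w",np.linalg.norm(P[1]-P[0]),"mid",P.mean(0),"ang",np.degrees(np.arctan2(*(P[1]-P[0])[::-1]))-90)
# held piece: corners, top at tcp -5+21mm
z=.1996-.005+.021
E
```

```text
dark 0.056 [[484.7, -46.6], [625.4, -57.1], [489.7, 19.7], [603.6, 12.7]]
  ang (np.float64(-4.230911309123636), np.float64(-3.500478089320775)) lat L [-13.86125479 -14.76064561] R [52.65982299 53.38746843]
dark 0.066 [[486.1, -45.6], [622.0, -55.7], [490.9, 18.4], [600.9, 11.7]]
  ang (np.float64(-4.230911309123632), np.float64(-3.50047808932077)) lat L [-12.75142499 -13.6199025 ] R [51.48323064 52.18586588]
outer 0.056 [[487.4, -49.2], [625.3, -59.6], [492.7, 21.8], [603.7, 14.1]]
  ang (np.float64(-4.323000990037829), np.float64(-3.98159931025371)) lat L [-13.75767414 -14.16967488] R [57.42029615 57.75199627]
outer 0.066 [[488.7, -48.1], [621.8, -58.1], [493.8, 20.5], [601.0, 13.0]]
  ang (np.float64(-4.3230009900378255), np.float64(-3.981599310253712)) lat L [-12.56117413 -12.95901383] R [56.17031012 56.49060925]
plate 0.056 [[479.4, -52.3], [485.5, 28.7]]
  w 81.27375930778838 mid [482.44325871 -11.8145344 ] ang -4.2742636506905285
plate 0.066 [[481.0, -51.1], [486.8, 27.1]]
  w 78.48026693075217 mid [483.90244673 -11.99269862] ang -4.274263650690472
```

```bash
python3 - <<'E'
from h import *
s=np.load("w2.npz");K,T=s["K"],s["T"]
from plant import ctrl
o=ctrl.get_obs();A=Rt(o)
for p,z in (((374.5,226),.1736),((264.5,268),.1736),((384,249.5),.2156),((388,247),.2156)):
    print(p,1000*np.linalg.inv(A)[:3,:3]@(ray(p,K,T,z)[0]-A[:3,3]))
t=np.radians(-4.15);ex=np.array([np.cos(t),np.sin(t)]);c=np.array([.5637,-.0185])
for X in (.0635,0,-.0615): print(X,c+X*ex)
E
```

```text
(374.5, 226) [32.47329867 30.13690315 26.01215714]
(264.5, 268) [  8.51509114 -30.02350163  26.00855812]
(384, 249.5) [ 32.76204524  27.34919327 -15.98793869]
(388, 247) [ 33.84639585  28.94784503 -15.98782032]
0.0635 [ 0.6270335  -0.02309536]
0 [ 0.5637 -0.0185]
-0.0615 [ 0.50236125 -0.01404938]
```

Emit:
jog_arm(
  motion=[
    {"offset": [-24,2,40],"roll": 0,"hand": 50},
    {"offset": [-24,2,75],"roll": 0,"hand": 50},
    {"offset": [-24,2,90],"roll": 0,"hand": 50},
    {"offset": [-24,2,100],"roll": 0,"hand": 50},
    {"offset": [-24,2,106],"roll": 0,"hand": 50},
    {"offset": [-24,2,111],"roll": 0,"hand": 50},
    {"offset": [-24,2,115],"roll": 0,"hand": 50},
    {"offset": [-24,2,115],"roll": 0,"hand": 50},
    {"offset": [-24,2,115],"roll": 0,"hand": 50},
  ],
)

```text
clock: 5.0
tool_pos: [0.6245, -0.0226, 0.0856]
orientation: [180.0, 0.1, 175.7]
force: [-0.7, -0.8, -0.4]
opening: 0.0601
```

Emit:
jog_arm(
  motion=[
    {"offset": [0,0,1],"roll": 0,"hand": 50},
    {"offset": [0,0,2],"roll": 0,"hand": 50},
    {"offset": [0,0,2],"roll": 0,"hand": 50},
    {"offset": [0,0,2],"roll": 0,"hand": 50},
  ],
)

```text
clock: 5.33
tool_pos: [0.6243, -0.0226, 0.0831]
orientation: [180.0, 0.1, 175.6]
force: [-0.3, 1.4, 0.8]
opening: 0.0602
```

Emit:
jog_arm(
  motion=[
    {"offset": [0,0,0],"roll": 0,"hand": 87},
    {"offset": [0,0,0],"roll": 0,"hand": 87},
    {"offset": [0,0,0],"roll": 0,"hand": 87},
    {"offset": [0,0,0],"roll": 0,"hand": 87},
    {"offset": [0,0,0],"roll": 0,"hand": 87},
    {"offset": [0,0,-30],"roll": 0,"hand": 87},
    {"offset": [20,0,-70],"roll": 0,"hand": 87},
    {"offset": [40,0,-110],"roll": 0,"hand": 87},
    {"offset": [40,0,-120],"roll": 0,"hand": 87},
    {"offset": [40,0,-120],"roll": 0,"hand": 87},
    {"offset": [40,0,-120],"roll": 0,"hand": 87},
  ],
)

```text
clock: 6.25
tool_pos: [0.5844, -0.0195, 0.2042]
orientation: [179.9, 0.2, 175.6]
force: [0.7, 0.8, -1.2]
opening: 0.087
```

```bash
python3 - <<'E'
from h import *
o,im,K,T=shot("w3"); print(o["clock"],o["tool_pos"],o["orientation"],o["force"],o["opening"])
cv2.imwrite("pics/w3c.png",cv2.resize(im[40:320,220:420,::-1],None,fx=3,fy=2.1,interpolation=cv2.INTER_CUBIC))
print(proj([[.626,-.023,.098]],K,T))
print(outline('half_b',im,K,T,(.626,-.023,-4.15),.098))
E
```

```text
6.25 [ 0.58442946 -0.01946337  0.20416642] [1.79927988e+02 1.71045842e-01 1.75642359e+02] [ 0.69999458  0.75405621 -1.20157872] 0.08703718441727318
[[318.07526104 289.39557698]]
(np.float64(0.6216), np.float64(-0.0242), np.float64(2.9), 'rms mm', np.float64(3.12), 'area px', np.int32(3461))
```

View pics/w3c.png

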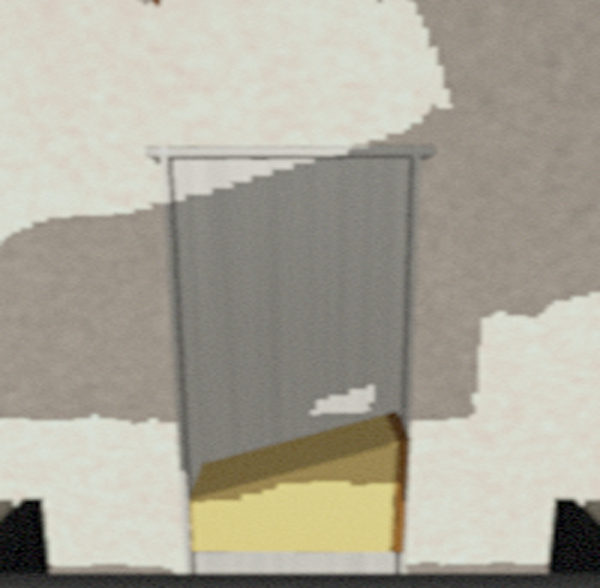

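The crop shows half_b lying flat inside the tray walls, with its wide end to +y. The lower edge of its slant runs from (204,463) to (394,412) in the crop. I'll measure its position along the tray and work out the move to the wedge.

```bash
python3 - <<'E'
from h import *
from plant import ctrl
s=np.load("w3.npz");K,T=s["K"],s["T"]
c=lambda L:[((u+.5)/3-.5+220,(v+.5)/2.1-.5+40) for u,v in L]
t=np.radians(-4.15);R=np.array([[np.cos(t),-np.sin(t)],[np.sin(t),np.cos(t)]])
for n,L,z in (("front inner",[(170,157),(411,157)],.056),("plate outer",[(147,147),(435,147)],.066),("slant bottom narrow/wide",[(204,463),(394,412)],.056),("top straight edge",[(190,551),(392,551)],.098),("walls",[(178,300),(409,300)],.056)):
    P=ray(c(L),K,T,z)[:,:2];print(n,P.round(4).tolist(),"tray:",(1000*(P-[.5637,-.0185])@R).round(1).tolist())
print(off(ctrl.get_obs(),(.4558,-.2273,.2),166.6))
E
```

```text
front inner [[0.4843, -0.0469], [0.4895, 0.0199]] tray: [[-77.1, -34.0], [-76.8, 32.9]]
plate outer [[0.4811, -0.0515], [0.487, 0.0253]] tray: [[-80.0, -38.9], [-79.6, 38.2]]
slant bottom narrow/wide [[0.6133, -0.0508], [0.5941, 0.0099]] tray: [[51.8, -28.7], [28.3, 30.5]]
top straight edge [[0.6353, -0.0533], [0.6397, 0.0031]] tray: [[74.0, -29.5], [74.3, 27.1]]
walls [[0.5405, -0.0509], [0.5457, 0.0167]] tray: [[-20.8, -34.0], [-20.5, 33.8]]
(array([ 111.9, -216.9,    2.5]), np.float64(0.158))
```

Emit:
jog_arm(
  motion=[
    {"offset": [112,-217,4],"roll": 0.158,"hand": 87},
    {"offset": [112,-217,4],"roll": 0.158,"hand": 87},
    {"offset": [112,-217,4],"roll": 0.158,"hand": 87},
    {"offset": [112,-217,4],"roll": 0.158,"hand": 87},
    {"offset": [112,-217,4],"roll": 0.158,"hand": 87},
    {"offset": [112,-217,4],"roll": 0.158,"hand": 87},
    {"offset": [112,-217,4],"roll": 0.158,"hand": 87},
    {"offset": [112,-217,4],"roll": 0.158,"hand": 87},
    {"offset": [112,-217,4],"roll": 0.158,"hand": 87},
    {"offset": [112,-217,4],"roll": 0.158,"hand": 87},
  ],
)

```text
clock: 7.13
tool_pos: [0.4562, -0.2271, 0.1978]
orientation: [-180.0, -0.1, 166.6]
force: [0.1, 0.8, 0.3]
opening: 0.087
```

```bash
python3 - <<'E'
from h import *
o,im,K,T=shot("w4"); print(o["clock"],o["tool_pos"],o["orientation"],o["force"],o["opening"])
cv2.imwrite("pics/w4c.png",cv2.resize(im[140:310,200:440,::-1],None,fx=3,fy=3,interpolation=cv2.INTER_CUBIC))
print(outline('wedge',im,K,T,(.4558,-.2273,166.6),.054))
E
```

```text
7.1333 [ 0.45618559 -0.22705831  0.19780575] [-1.79994340e+02 -7.44894256e-02  1.66606533e+02] [0.10030038 0.78885651 0.33309589] 0.08703271497685107
(np.float64(0.4941), np.float64(-0.2277), np.float64(119.76), 'rms mm', np.float64(24.41), 'area px', np.int32(11570))
```

View pics/w4c.png

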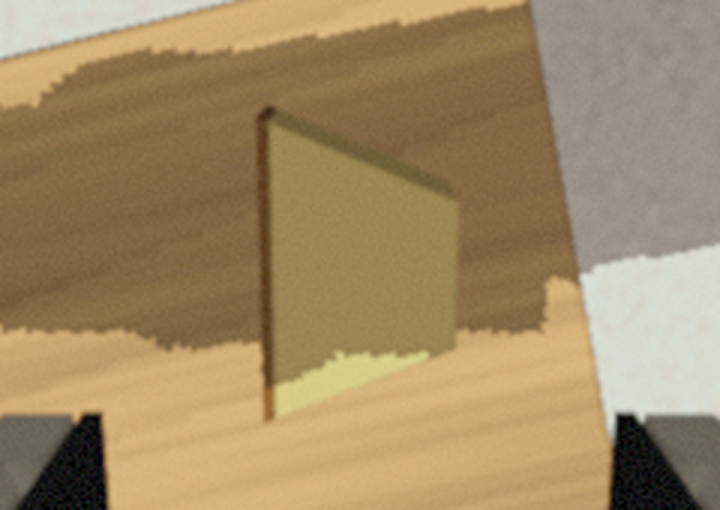

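The wedge lies between the open fingers, rind to the left. Its top corners in the crop are (260,117), (264,420), (456,348) and (460,200).

```bash
python3 - <<'E'
from h import *
from plant import ctrl
s=np.load("w4.npz");K,T=s["K"],s["T"]
c=[((u+.5)/3-.5+200,(v+.5)/3-.5+140) for u,v in [(456,348),(460,200),(260,117),(264,420)]]
r=fit('wedge',ray(c,K,T,.054));print(r);print(off(ctrl.get_obs(),(r[0],r[1],.038),r[2]))
E
```

```text
(np.float64(0.45762862131239196), np.float64(-0.22642887959244307), np.float64(-193.90794707431593), np.float64(0.5695716140846991))
(array([ -1.3,   0.7, 160. ]), np.float64(0.01))
```

Emit:
jog_arm(
  motion=[
    {"offset": [-3,1,100],"roll": 0.01,"hand": 87},
    {"offset": [-3,1,145],"roll": 0.01,"hand": 87},
    {"offset": [-3,1,160],"roll": 0.01,"hand": 87},
    {"offset": [-3,1,160],"roll": 0.01,"hand": 87},
    {"offset": [-3,1,160],"roll": 0.01,"hand": 87},
    {"offset": [-3,1,160],"roll": 0.01,"hand": 87},
    {"offset": [-3,1,160],"roll": 0.01,"hand": 50},
    {"offset": [-3,1,160],"roll": 0.01,"hand": 50},
    {"offset": [-3,1,160],"roll": 0.01,"hand": 50},
    {"offset": [-3,1,160],"roll": 0.01,"hand": 50},
    {"offset": [-3,1,160],"roll": 0.01,"hand": 50},
    {"offset": [-3,1,160],"roll": 0.01,"hand": 50},
    {"offset": [-3,1,160],"roll": 0.01,"hand": 50},
  ],
)

```text
clock: 8.27
tool_pos: [0.4598, -0.2274, 0.04]
orientation: [180.0, 0.1, 166.0]
force: [-1.7, 2.5, 9.0]
opening: 0.0598
```

```bash
python3 - <<'E'
from h import *
from plant import ctrl
o=ctrl.get_obs();print(o["tool_pos"],o["orientation"],o["opening"],o["force"])
print(off(o,(.5637,-.0183,.2),175.75))
E
```

```text
[ 0.45982436 -0.22737978  0.03995595] [1.79989344e+02 1.26468885e-01 1.66019021e+02] 0.05982494921855498 [-1.66114779  2.51961545  9.03417901]
(array([ -50.6,  228. , -159.9]), np.float64(-0.17))
```

Emit:
jog_arm(
  motion=[
    {"offset": [0,0,-40],"roll": 0,"hand": 50},
    {"offset": [0,0,-80],"roll": 0,"hand": 50},
    {"offset": [0,0,-120],"roll": 0,"hand": 50},
    {"offset": [-51,228,-160],"roll": -0.17,"hand": 50},
    {"offset": [-51,228,-160],"roll": -0.17,"hand": 50},
    {"offset": [-51,228,-160],"roll": -0.17,"hand": 50},
    {"offset": [-51,228,-160],"roll": -0.17,"hand": 50},
    {"offset": [-51,228,-160],"roll": -0.17,"hand": 50},
    {"offset": [-51,228,-160],"roll": -0.17,"hand": 50},
    {"offset": [-51,228,-160],"roll": -0.17,"hand": 50},
    {"offset": [-51,228,-160],"roll": -0.17,"hand": 50},
    {"offset": [-51,228,-160],"roll": -0.17,"hand": 50},
    {"offset": [-51,228,-160],"roll": -0.17,"hand": 50},
    {"offset": [-51,228,-160],"roll": -0.17,"hand": 50},
  ],
)

```text
clock: 9.43
tool_pos: [0.563, -0.0193, 0.1985]
orientation: [-180.0, -0.0, 175.7]
force: [-0.7, -1.2, -3.1]
opening: 0.06
```

```bash
python3 - <<'E'
from h import *
o,im,K,T=shot("w5"); print(o["clock"],o["tool_pos"],o["orientation"],o["force"],o["opening"])
cv2.imwrite("pics/w5c.png",cv2.resize(im[100:380,230:410,::-1],None,fx=3,fy=2.1,interpolation=cv2.INTER_CUBIC))
E
```

```text
9.4333 [ 0.56300506 -0.01933127  0.19848051] [-1.79996914e+02 -2.54934903e-02  1.75672918e+02] [-0.71343698 -1.17623442 -3.05271117] 0.059984764939536576
```

View pics/w5c.png

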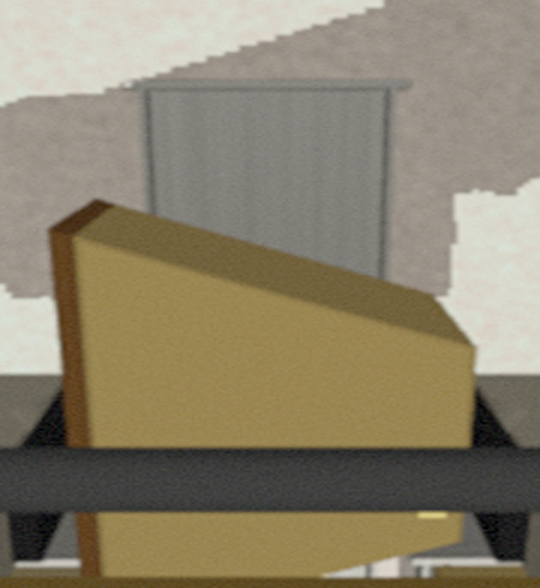

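```bash
python3 - <<'E'
from h import *
s=np.load("w5.npz");K,T=s["K"],s["T"]
from plant import ctrl
o=ctrl.get_obs();A=Rt(o)
c=lambda p:((p[0]+.5)/3-.5+230,(p[1]+.5)/2.1-.5+100)
for p,z,e in (((50,230),.2125,(48,-30)),((474,347),.2125,(23,30)),((461,542),.2125,(-23,30)),((97,199),.1705,(48,-30)),((433,293),.1705,(23,30))):
    print(e,1000*np.linalg.inv(A)[:3,:3]@(ray(c(p),K,T,z)[0]-A[:3,3]))
P=ray([c((145,88)),c((390,88))],K,T,.056);print(P)
t=np.radians(-4.2);ex=np.array([np.cos(t),np.sin(t)]);print(P.mean(0)[:2]+.0765*ex, np.degrees(np.arctan2(*(P[1]-P[0])[[1,0]]))-90)
E
```

```text
(48, -30) [ 49.45801257 -29.16146162 -13.96008979]
(23, 30) [ 25.26061929  29.68711323 -13.97033246]
(-23, 30) [-20.76070174  30.25661262 -13.98454218]
(48, -30) [ 49.26270555 -29.73237458  28.03987909]
(23, 30) [24.58037694 30.53790758 28.02941967]
[[ 0.48412425 -0.04734378  0.056     ]
 [ 0.4893615   0.02074346  0.056     ]]
[ 0.56303743 -0.01890288] -4.398508156105649
```

Emit:
jog_arm(
  motion=[
    {"offset": [-3.5,0.4,40],"roll": 0,"hand": 50},
    {"offset": [-3.5,0.4,75],"roll": 0,"hand": 50},
    {"offset": [-3.5,0.4,90],"roll": 0,"hand": 50},
    {"offset": [-3.5,0.4,100],"roll": 0,"hand": 50},
    {"offset": [-3.5,0.4,106],"roll": 0,"hand": 50},
    {"offset": [-3.5,0.4,110],"roll": 0,"hand": 50},
    {"offset": [-3.5,0.4,112],"roll": 0,"hand": 50},
    {"offset": [-3.5,0.4,112],"roll": 0,"hand": 50},
    {"offset": [-3.5,0.4,112],"roll": 0,"hand": 50},
  ],
)

```text
clock: 10.23
tool_pos: [0.5678, -0.0181, 0.0876]
orientation: [180.0, 0.1, 175.8]
force: [-0.2, -0.4, -1.3]
opening: 0.0599
```

Emit:
jog_arm(
  motion=[
    {"offset": [1,0,1],"roll": 0,"hand": 50},
    {"offset": [1,0,2],"roll": 0,"hand": 50},
    {"offset": [1,0,3],"roll": 0,"hand": 50},
    {"offset": [1,0,3],"roll": 0,"hand": 50},
    {"offset": [1,0,3],"roll": 0,"hand": 50},
  ],
)

```text
clock: 10.65
tool_pos: [0.5664, -0.0181, 0.084]
orientation: [180.0, 0.0, 175.8]
force: [-1.9, 0.9, 2.0]
opening: 0.0598
```

Emit:
jog_arm(
  motion=[
    {"offset": [1,0,3],"roll": 0,"hand": 87},
    {"offset": [1,0,3],"roll": 0,"hand": 87},
    {"offset": [1,0,3],"roll": 0,"hand": 87},
    {"offset": [1,0,3],"roll": 0,"hand": 87},
    {"offset": [1,0,3],"roll": 0,"hand": 87},
    {"offset": [1,0,-40],"roll": 0,"hand": 87},
    {"offset": [20,0,-80],"roll": 0,"hand": 87},
    {"offset": [50,0,-115],"roll": 0,"hand": 87},
    {"offset": [50,0,-115],"roll": 0,"hand": 87},
    {"offset": [50,0,-115],"roll": 0,"hand": 87},
  ],
)

```text
clock: 11.48
tool_pos: [0.5165, -0.0141, 0.2019]
orientation: [179.9, 0.3, 175.8]
force: [-0.3, -0.0, 0.5]
opening: 0.0869
```

```bash
python3 - <<'E'
from h import *
o,im,K,T=shot("w6"); print(o["clock"],o["tool_pos"],o["orientation"],o["force"],o["opening"])
print(off(o,(.4528,.239,.2),-59.7))
E
```

```text
11.4833 [ 0.51654062 -0.01406103  0.20192721] [179.86628666   0.32664985 175.78381449] [-0.29876383 -0.04972624  0.46047262] 0.08691113247588356
(array([ 82.2, 247.7,   2. ]), np.float64(-2.173))
```

Emit:
jog_arm(
  motion=[
    {"offset": [82,248,2],"roll": -2.173,"hand": 87},
    {"offset": [82,248,2],"roll": -2.173,"hand": 87},
    {"offset": [82,248,2],"roll": -2.173,"hand": 87},
    {"offset": [82,248,2],"roll": -2.173,"hand": 87},
    {"offset": [82,248,2],"roll": -2.173,"hand": 87},
    {"offset": [82,248,2],"roll": -2.173,"hand": 87},
    {"offset": [82,248,2],"roll": -2.173,"hand": 87},
    {"offset": [82,248,2],"roll": -2.173,"hand": 87},
    {"offset": [82,248,2],"roll": -2.173,"hand": 87},
    {"offset": [82,248,2],"roll": -2.173,"hand": 87},
    {"offset": [82,248,2],"roll": -2.173,"hand": 87},
    {"offset": [82,248,2],"roll": -2.173,"hand": 87},
    {"offset": [82,248,2],"roll": -2.173,"hand": 87},
    {"offset": [82,248,2],"roll": -2.173,"hand": 87},
    {"offset": [82,248,2],"roll": -2.173,"hand": 87},
    {"offset": [82,248,2],"roll": -2.173,"hand": 87},
    {"offset": [82,248,2],"roll": -2.173,"hand": 87},
    {"offset": [82,248,2],"roll": -2.173,"hand": 87},
    {"offset": [82,248,2],"roll": -2.173,"hand": 87},
    {"offset": [82,248,2],"roll": -2.173,"hand": 87},
  ],
)

```text
clock: 13.2
tool_pos: [0.4529, 0.2388, 0.1951]
orientation: [179.9, -0.0, -59.9]
force: [-1.0, -0.1, -0.6]
opening: 0.0867
```

```bash
python3 - <<'E'
from h import *
o,im,K,T=shot("w7"); print(o["clock"],o["tool_pos"],o["orientation"],o["force"],o["opening"])
print(outline('half_a',im,K,T,(.4528,.239,-59.7),.054))
a=cv2.imread("pics/w6.png")[60:340,220:420]; b=im[140:340,220:420,::-1]
cv2.imwrite("pics/c67.png",np.hstack([cv2.resize(a,(400,560),interpolation=cv2.INTER_CUBIC),cv2.resize(b,(400,560),interpolation=cv2.INTER_CUBIC)]))
E
```

```text
13.2 [0.45292349 0.23877929 0.19512853] [ 1.79869566e+02 -3.82992925e-02 -5.98819094e+01] [-0.95082837 -0.11122935 -0.64764111] 0.08672553065643968
(np.float64(0.4528), np.float64(0.2398), np.float64(-59.6), 'rms mm', np.float64(1.63), 'area px', np.int32(2376))
```

View pics/c67.png

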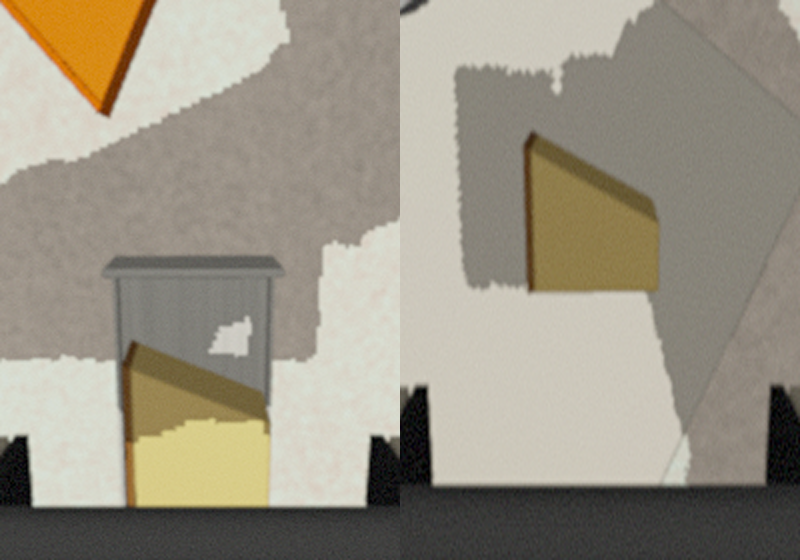

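The left crop shows the wedge flat inside the tray, its lower slant edge from (133,343) to (262,393). The right crop shows half_a squarely between the fingers, with corners at (658,291), (658,216), (525,148) and (529,292).

```bash
python3 - <<'E'
from h import *
from plant import ctrl
s=np.load("w6.npz");K,T=s["K"],s["T"]
t=np.radians(-4.2);R=np.array([[np.cos(t),-np.sin(t)],[np.sin(t),np.cos(t)]])
for n,L,z in (("slant wide/narrow",[(133,343),(262,393)],.056),("front inner",[(117,277),(270,277)],.056)):
    P=ray([(220+u/2-.25,60+v/2-.25) for u,v in L],K,T,z)[:,:2];print(n,(1000*(P-[.5637,-.0185])@R).round(1).tolist())
s=np.load("w7.npz");K,T=s["K"],s["T"]
r=fit('half_a',ray([(220+(u-400)/2-.25,140+v/2.8-.3) for u,v in [(658,291),(658,216),(525,148),(529,292)]],K,T,.054))
print(r,off(ctrl.get_obs(),(r[0],r[1],.038),r[2]))
E
```

```text
slant wide/narrow [[-44.7, -28.2], [-20.4, 31.2]]
front inner [[-75.0, -34.4], [-74.8, 33.3]]
(np.float64(0.4550299357979694), np.float64(0.24066751793471244), np.float64(-58.709721581714014), np.float64(0.9210946789255255)) (array([ -0.6,  -3. , 157.4]), np.float64(-0.021))
```

Emit:
jog_arm(
  motion=[
    {"offset": [-2,-3,100],"roll": -0.01,"hand": 87},
    {"offset": [-2,-3,140],"roll": -0.01,"hand": 87},
    {"offset": [-2,-3,157],"roll": -0.01,"hand": 87},
    {"offset": [-2,-3,157],"roll": -0.01,"hand": 87},
    {"offset": [-2,-3,157],"roll": -0.01,"hand": 87},
    {"offset": [-2,-3,157],"roll": -0.01,"hand": 87},
    {"offset": [-2,-3,157],"roll": -0.01,"hand": 50},
    {"offset": [-2,-3,157],"roll": -0.01,"hand": 50},
    {"offset": [-2,-3,157],"roll": -0.01,"hand": 50},
    {"offset": [-2,-3,157],"roll": -0.01,"hand": 50},
    {"offset": [-2,-3,157],"roll": -0.01,"hand": 50},
    {"offset": [-2,-3,157],"roll": -0.01,"hand": 50},
    {"offset": [-2,-3,157],"roll": -0.01,"hand": 50},
  ],
)

```text
clock: 14.33
tool_pos: [0.4549, 0.2427, 0.0409]
orientation: [-179.9, 0.0, -59.2]
force: [-2.8, -0.3, 8.6]
opening: 0.06
```

```bash
python3 - <<'E'
from h import *
from plant import ctrl
o=ctrl.get_obs();print(o["tool_pos"],o["orientation"],o["opening"],o["force"])
t=np.radians(-4.2);X=-.062
print(off(o,(.5637+X*np.cos(t),-.0187+X*np.sin(t),.2),-4.2))
E
```

```text
[0.4549153  0.24268266 0.04086291] [-1.79896788e+02  2.54554134e-02 -5.91628349e+01] 0.06002322005567596 [-2.76104589 -0.26623496  8.64928471]
(array([ 244.5,   91.1, -159.4]), np.float64(-0.959))
```

Emit:
jog_arm(
  motion=[
    {"offset": [0,0,-40],"roll": 0,"hand": 50},
    {"offset": [0,0,-80],"roll": 0,"hand": 50},
    {"offset": [0,0,-120],"roll": 0,"hand": 50},
    {"offset": [244,91,-159],"roll": -0.959,"hand": 50},
    {"offset": [244,91,-159],"roll": -0.959,"hand": 50},
    {"offset": [244,91,-159],"roll": -0.959,"hand": 50},
    {"offset": [244,91,-159],"roll": -0.959,"hand": 50},
    {"offset": [244,91,-159],"roll": -0.959,"hand": 50},
    {"offset": [244,91,-159],"roll": -0.959,"hand": 50},
    {"offset": [244,91,-159],"roll": -0.959,"hand": 50},
    {"offset": [244,91,-159],"roll": -0.959,"hand": 50},
    {"offset": [244,91,-159],"roll": -0.959,"hand": 50},
    {"offset": [244,91,-159],"roll": -0.959,"hand": 50},
    {"offset": [244,91,-159],"roll": -0.959,"hand": 50},
    {"offset": [244,91,-159],"roll": -0.959,"hand": 50},
  ],
)

```text
clock: 15.58
tool_pos: [0.5012, -0.0137, 0.1986]
orientation: [-180.0, 0.0, -4.3]
force: [-0.4, 0.8, -1.2]
opening: 0.0596
```

```bash
python3 - <<'E'
from h import *
o,im,K,T=shot("w8"); print(o["clock"],o["tool_pos"],o["orientation"],o["force"],o["opening"])
cv2.imwrite("pics/w8c.png",cv2.resize(im[100:380,220:420,::-1],None,fx=3,fy=2.1,interpolation=cv2.INTER_CUBIC))
E
```

```text
15.5833 [ 0.50119316 -0.01370344  0.19860436] [-1.79995395e+02  2.55667172e-03 -4.32164590e+00] [-0.36548175  0.79785007 -1.15569246] 0.059638368978815665
```

View pics/w8c.png

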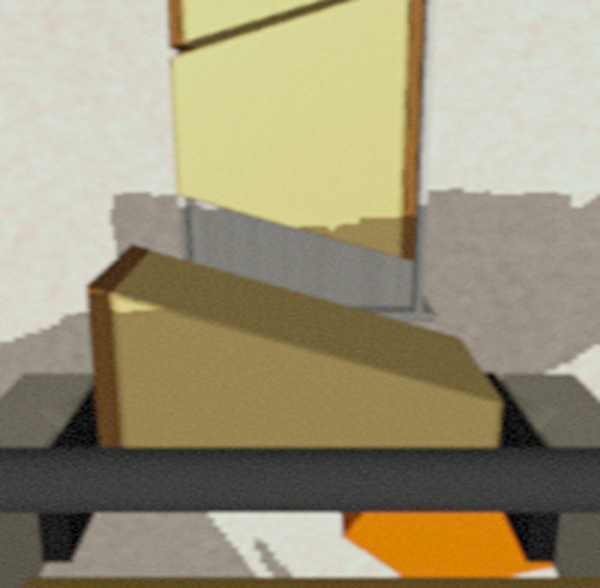

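```bash
python3 - <<'E'
from h import *
s=np.load("w8.npz");K,T=s["K"],s["T"]
from plant import ctrl
o=ctrl.get_obs();A=Rt(o)
c=lambda p:((p[0]+.5)/3-.5+220,(p[1]+.5)/2.1-.5+100)
t=lambda p,z:1000*np.linalg.inv(A)[:3,:3]@(ray(c(p),K,T,z)[0]-A[:3,3])
for p,z,e in (((90,290),.2116,(36.5,-30)),((503,402),.2116,(11.5,30)),((135,246),.1696,(36.5,-30)),((462,340),.1696,(11.5,30)),
  ((178,193),.098,"wedge narrow"),((412,260),.098,"wedge wide"),((415,308),.056,"front inner R"),((350,307),.056,"front inner mid")): print(e,t(p,z).round(1))
E
```

```text
(36.5, -30) [ 37.3 -29.5 -13. ]
(11.5, 30) [ 12.8  29.6 -13. ]
(36.5, -30) [ 37.3 -29.8  29. ]
(11.5, 30) [11.4 30.3 29. ]
wedge narrow [ 41.1 -30.2 100.6]
wedge wide [ 16.5  28.6 100.6]
front inner R [-14.8  35.1 142.6]
front inner mid [-14.3  15.3 142.6]
```

Emit:
jog_arm(
  motion=[
    {"offset": [0,0.8,40],"roll": 0,"hand": 50},
    {"offset": [0,0.8,75],"roll": 0,"hand": 50},
    {"offset": [0,0.8,90],"roll": 0,"hand": 50},
    {"offset": [0,0.8,100],"roll": 0,"hand": 50},
    {"offset": [0,0.8,106],"roll": 0,"hand": 50},
    {"offset": [0,0.8,109],"roll": 0,"hand": 50},
    {"offset": [0,0.8,111],"roll": 0,"hand": 50},
    {"offset": [0,0.8,111],"roll": 0,"hand": 50},
    {"offset": [0,0.8,111],"roll": 0,"hand": 50},
  ],
)

```text
clock: 16.38
tool_pos: [0.502, -0.0145, 0.0885]
orientation: [-180.0, -0.1, -4.2]
force: [-0.1, -0.2, -0.9]
opening: 0.0597
```

Emit:
jog_arm(
  motion=[
    {"offset": [-0.7,0,1],"roll": 0,"hand": 50},
    {"offset": [-0.7,0,2],"roll": 0,"hand": 50},
    {"offset": [-0.7,0,3],"roll": 0,"hand": 50},
    {"offset": [-0.7,0,3],"roll": 0,"hand": 50},
    {"offset": [-0.7,0,3],"roll": 0,"hand": 50},
  ],
)

```text
clock: 16.8
tool_pos: [0.5009, -0.0147, 0.0849]
orientation: [-180.0, -0.0, -4.2]
force: [-1.1, -0.0, 3.1]
opening: 0.0596
```

Emit:
jog_arm(
  motion=[
    {"offset": [-0.7,0,3],"roll": 0,"hand": 87},
    {"offset": [-0.7,0,3],"roll": 0,"hand": 87},
    {"offset": [-0.7,0,3],"roll": 0,"hand": 87},
    {"offset": [-0.7,0,3],"roll": 0,"hand": 87},
    {"offset": [-0.7,0,3],"roll": 0,"hand": 87},
    {"offset": [-0.7,0,-40],"roll": 0,"hand": 87},
    {"offset": [-25,0,-80],"roll": 0,"hand": 87},
    {"offset": [-50,0,-115],"roll": 0,"hand": 87},
    {"offset": [-50,0,-115],"roll": 0,"hand": 87},
    {"offset": [-50,0,-115],"roll": 0,"hand": 87},
  ],
)

```text
clock: 17.63
tool_pos: [0.4511, -0.0105, 0.2027]
orientation: [-179.8, -0.3, -4.2]
force: [0.6, -0.4, -0.9]
opening: 0.0868
```

```bash
python3 - <<'E'
from h import *
from plant import cams
o,im,K,T=shot("w9"); print(o["clock"],o["tool_pos"],o["orientation"],o["force"],o["opening"])
cv2.imwrite("pics/w9c.png",cv2.resize(im[60:340,220:420,::-1],None,fx=3,fy=2.1,interpolation=cv2.INTER_CUBIC))
print(off(o,(.445,-.0095,.0),-4.2))
E
```

```text
17.6333 [ 0.45111638 -0.01054871  0.20271474] [-179.838604     -0.33381618   -4.1850719 ] [ 0.58494448 -0.38873889 -0.92008121] 0.0868230383741044
(array([ -7.4,  -0. , 202.7]), np.float64(0.0))
```

View pics/w9c.png

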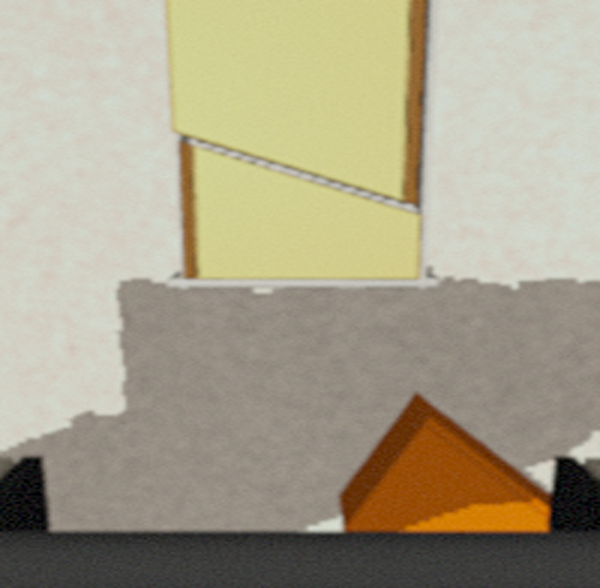

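The wrist view shows half_a and the wedge flat between the walls, with an even gap of about 2-3 mm and the front wall at row about 280. The orange look-alike is clear in front of the tray. I'll turn the hand by 180° so the camera faces away from the glass roof, then push on the front plate.

Emit:
jog_arm(
  motion=[
    {"offset": [-6,0,0],"roll": 1.571,"hand": 30},
    {"offset": [-6,0,0],"roll": 1.571,"hand": 30},
    {"offset": [-6,0,0],"roll": 1.571,"hand": 30},
    {"offset": [-6,0,0],"roll": 1.571,"hand": 30},
    {"offset": [-6,0,0],"roll": 1.571,"hand": 30},
    {"offset": [-6,0,0],"roll": 1.571,"hand": 30},
    {"offset": [-6,0,0],"roll": 1.571,"hand": 30},
    {"offset": [-6,0,0],"roll": 1.571,"hand": 30},
    {"offset": [-6,0,0],"roll": 1.571,"hand": 30},
    {"offset": [-6,0,0],"roll": 1.571,"hand": 30},
    {"offset": [-6,0,0],"roll": 1.571,"hand": 30},
    {"offset": [-6,0,0],"roll": 1.571,"hand": 30},
    {"offset": [-6,0,0],"roll": 1.571,"hand": 30},
    {"offset": [-6,0,0],"roll": 1.571,"hand": 30},
  ],
)

```text
clock: 18.85
tool_pos: [0.4446, -0.0108, 0.198]
orientation: [179.8, -0.1, -94.4]
force: [0.7, -0.4, -0.1]
opening: 0.03
```

Emit:
jog_arm(
  motion=[
    {"offset": [0,0,0],"roll": 1.571,"hand": 30},
    {"offset": [0,0,0],"roll": 1.571,"hand": 30},
    {"offset": [0,0,0],"roll": 1.571,"hand": 30},
    {"offset": [0,0,0],"roll": 1.571,"hand": 30},
    {"offset": [0,0,0],"roll": 1.571,"hand": 30},
    {"offset": [0,0,0],"roll": 1.571,"hand": 30},
    {"offset": [0,0,0],"roll": 1.571,"hand": 30},
    {"offset": [0,0,0],"roll": 1.571,"hand": 30},
    {"offset": [0,0,0],"roll": 1.571,"hand": 30},
    {"offset": [0,0,0],"roll": 1.571,"hand": 30},
    {"offset": [0,0,0],"roll": 1.571,"hand": 30},
    {"offset": [0,0,0],"roll": 1.571,"hand": 30},
    {"offset": [0,0,0],"roll": 1.571,"hand": 30},
    {"offset": [0,0,0],"roll": 1.571,"hand": 30},
  ],
)

```text
clock: 20.02
tool_pos: [0.4447, -0.0107, 0.1985]
orientation: [-180.0, -0.1, 175.7]
force: [0.7, 0.5, -0.3]
opening: 0.03
```

```bash
python3 - <<'E'
from h import *
from plant import ctrl
o=ctrl.get_obs();print(o["clock"],o["tool_pos"],o["orientation"],o["opening"],o["joint_pos"])
t=np.radians(-4.2);X=-.118
print(off(o,(.5634+X*np.cos(t),-.0187+X*np.sin(t),.058),175.8))
E
```

```text
20.0167 [ 0.44467009 -0.01071137  0.19850469] [-1.79956027e+02 -9.97120021e-02  1.75704105e+02] 0.030041112596436447 [ 2.41561330e+01  2.22074260e-01 -3.02099745e+01 -1.02451605e-02
 -5.96765697e+01 -1.18446808e+02]
(array([ -1.2,   0.8, 140.5]), np.float64(-0.002))
```

Emit:
jog_arm(
  motion=[
    {"offset": [-1,1,40],"roll": 0,"hand": 30},
    {"offset": [-1,1,80],"roll": 0,"hand": 30},
    {"offset": [-1,1,115],"roll": 0,"hand": 30},
    {"offset": [-1,1,135],"roll": 0,"hand": 30},
    {"offset": [-1,1,140],"roll": 0,"hand": 30},
    {"offset": [-1,1,140],"roll": 0,"hand": 30},
    {"offset": [-6,1,140],"roll": 0,"hand": 30},
    {"offset": [-11,1,140],"roll": 0,"hand": 30},
    {"offset": [-16,1,140],"roll": 0,"hand": 30},
    {"offset": [-21,1,140],"roll": 0,"hand": 30},
    {"offset": [-26,1,140],"roll": 0,"hand": 30},
    {"offset": [-31,1,140],"roll": 0,"hand": 30},
    {"offset": [-36,1,140],"roll": 0,"hand": 30},
    {"offset": [-41,1,140],"roll": 0,"hand": 30},
    {"offset": [-46,1,140],"roll": 0,"hand": 30},
    {"offset": [-46,1,140],"roll": 0,"hand": 30},
  ],
)

```text
clock: 21.35
tool_pos: [0.492, -0.013, 0.0596]
orientation: [-180.0, 0.0, 175.8]
force: [0.7, -0.4, 0.5]
opening: 0.03
```

Emit:
jog_arm(
  motion=[
    {"offset": [-8,0,0],"roll": 0,"hand": 30},
    {"offset": [-16,0,0],"roll": 0,"hand": 30},
    {"offset": [-24,0,0],"roll": 0,"hand": 30},
    {"offset": [-32,0,0],"roll": 0,"hand": 30},
    {"offset": [-40,0,0],"roll": 0,"hand": 30},
    {"offset": [-48,0,0],"roll": 0,"hand": 30},
    {"offset": [-56,0,0],"roll": 0,"hand": 30},
    {"offset": [-64,0,0],"roll": 0,"hand": 30},
    {"offset": [-72,0,0],"roll": 0,"hand": 30},
    {"offset": [-80,0,0],"roll": 0,"hand": 30},
    {"offset": [-88,0,0],"roll": 0,"hand": 30},
    {"offset": [-96,0,0],"roll": 0,"hand": 30},
    {"offset": [-104,0,0],"roll": 0,"hand": 30},
    {"offset": [-112,0,0],"roll": 0,"hand": 30},
    {"offset": [-120,0,0],"roll": 0,"hand": 30},
    {"offset": [-128,0,0],"roll": 0,"hand": 30},
    {"offset": [-136,0,0],"roll": 0,"hand": 30},
  ],
)

```text
clock: 22.77
tool_pos: [0.6272, -0.0231, 0.0596]
orientation: [180.0, 0.0, 175.8]
force: [-4.0, 2.1, -1.8]
opening: 0.0304
```

Emit:
jog_arm(
  motion=[
    {"offset": [-4,0,0],"roll": 0,"hand": 30},
    {"offset": [-8,0,0],"roll": 0,"hand": 30},
    {"offset": [-12,0,0],"roll": 0,"hand": 30},
    {"offset": [-16,0,0],"roll": 0,"hand": 30},
    {"offset": [-20,0,0],"roll": 0,"hand": 30},
    {"offset": [-24,0,0],"roll": 0,"hand": 30},
    {"offset": [-28,0,0],"roll": 0,"hand": 30},
  ],
)

```text
clock: 23.35
tool_pos: [0.6547, -0.0251, 0.0597]
orientation: [180.0, 0.0, 175.8]
force: [-2.6, 1.8, -0.7]
opening: 0.0298
```

```bash
python3 - <<'E'
from h import *
from plant import ctrl,cams
s=cams.snapshot("top");K,T=s["K"],s["cam_to_world"];cv2.imwrite("pics/t2.png",s["img"][:,:,::-1])
g=cv2.cvtColor(s["img"],cv2.COLOR_RGB2GRAY);print(ctrl.get_obs()["tool_pos"],ctrl.get_obs()["force"])
for u in (230,280,315,342,353,364,395,435,475): print(u,g[156:186,u].tolist())
E
```

```text
[ 0.65566519 -0.02520076  0.0597723 ] [-1.35572213  1.6567381  -1.15153244]
230 [87, 81, 71, 64, 65, 64, 64, 66, 65, 66, 64, 65, 65, 64, 66, 65, 64, 65, 62, 63, 64, 66, 66, 65, 65, 66, 64, 66, 67, 67]
280 [68, 71, 79, 77, 76, 70, 61, 51, 42, 36, 35, 32, 36, 32, 32, 34, 33, 35, 33, 35, 36, 35, 36, 35, 39, 34, 38, 42, 38, 42]
315 [71, 70, 72, 68, 69, 68, 66, 63, 62, 62, 61, 58, 54, 56, 51, 51, 46, 43, 39, 35, 31, 28, 31, 28, 29, 28, 25, 28, 28, 26]
342 [61, 62, 58, 59, 58, 56, 54, 46, 48, 44, 43, 39, 35, 30, 23, 20, 20, 22, 20, 23, 17, 17, 17, 21, 22, 22, 23, 26, 27, 28]
353 [59, 58, 55, 52, 50, 49, 43, 41, 37, 31, 31, 70, 101, 88, 66, 53, 24, 21, 17, 18, 18, 17, 19, 19, 19, 17, 20, 18, 21, 17]
364 [29, 29, 30, 32, 36, 35, 33, 30, 33, 33, 29, 31, 29, 39, 81, 95, 69, 50, 27, 20, 21, 24, 22, 22, 16, 24, 16, 20, 18, 19]
395 [187, 190, 164, 66, 47, 50, 53, 52, 53, 52, 54, 51, 52, 50, 49, 46, 38, 28, 25, 26, 30, 29, 29, 28, 27, 26, 26, 30, 26, 27]
435 [182, 182, 181, 181, 181, 181, 182, 180, 145, 71, 75, 77, 68, 147, 175, 117, 70, 75, 72, 79, 110, 132, 130, 143, 179, 195, 194, 194, 192, 192]
475 [172, 172, 172, 173, 173, 174, 174, 173, 175, 174, 175, 175, 175, 176, 176, 179, 181, 146, 69, 73, 74, 72, 105, 133, 130, 127, 169, 196, 193, 193]
```

Top camera is occluded by the arm, so I'll go on in small steps until I feel the end stop.

Emit:
jog_arm(
  motion=[
    {"offset": [-2,0,0],"roll": 0,"hand": 30},
    {"offset": [-4,0,0],"roll": 0,"hand": 30},
    {"offset": [-6,0,0],"roll": 0,"hand": 30},
    {"offset": [-8,0,0],"roll": 0,"hand": 30},
    {"offset": [-10,0,0],"roll": 0,"hand": 30},
  ],
)

```text
clock: 23.82
tool_pos: [0.6645, -0.0259, 0.0597]
orientation: [180.0, 0.0, 175.8]
force: [-2.7, 2.3, 1.2]
opening: 0.0299
```

Emit:
jog_arm(
  motion=[
    {"offset": [-2,0,0],"roll": 0,"hand": 30},
    {"offset": [-4,0,0],"roll": 0,"hand": 30},
    {"offset": [-6,0,0],"roll": 0,"hand": 30},
    {"offset": [-8,0,0],"roll": 0,"hand": 30},
  ],
)

```text
clock: 24.15
tool_pos: [0.6725, -0.0266, 0.0596]
orientation: [-180.0, 0.0, 175.7]
force: [-3.2, 1.7, 1.4]
opening: 0.03
```

Emit:
jog_arm(
  motion=[
    {"offset": [-2,0,0],"roll": 0,"hand": 30},
    {"offset": [-4,0,0],"roll": 0,"hand": 30},
    {"offset": [-6,0,0],"roll": 0,"hand": 30},
  ],
)

```text
clock: 24.4
tool_pos: [0.6784, -0.027, 0.0596]
orientation: [-180.0, -0.0, 175.7]
force: [-2.5, 0.3, 2.3]
opening: 0.0302
```

Emit:
jog_arm(
  motion=[
    {"offset": [-2,0,0],"roll": 0,"hand": 30},
    {"offset": [-4,0,0],"roll": 0,"hand": 30},
    {"offset": [-5,0,0],"roll": 0,"hand": 30},
  ],
)

```text
clock: 24.65
tool_pos: [0.6835, -0.0274, 0.0596]
orientation: [-180.0, 0.0, 175.7]
force: [-4.4, 0.1, 1.0]
opening: 0.0298
```

Emit:
jog_arm(
  motion=[
    {"offset": [-2,0,0],"roll": 0,"hand": 30},
    {"offset": [-4,0,0],"roll": 0,"hand": 30},
    {"offset": [-5,0,0],"roll": 0,"hand": 30},
  ],
)

```text
clock: 24.9
tool_pos: [0.6866, -0.0278, 0.0593]
orientation: [-180.0, -0.2, 175.7]
force: [-11.4, 3.6, 8.1]
opening: 0.0301
```

Emit:
jog_arm(
  motion=[
    {"offset": [-1,0,0],"roll": 0,"hand": 30},
    {"offset": [-2,0,0],"roll": 0,"hand": 30},
    {"offset": [-2,0,0],"roll": 0,"hand": 30},
    {"offset": [-2,0,0],"roll": 0,"hand": 30},
  ],
)

```text
clock: 25.23
tool_pos: [0.6867, -0.0278, 0.0592]
orientation: [-180.0, -0.4, 175.7]
force: [-15.0, 4.3, 10.4]
opening: 0.0302
```

Emit:
jog_arm(
  motion=[
    {"offset": [20,0,0],"roll": 0,"hand": 30},
    {"offset": [60,0,0],"roll": 0,"hand": 30},
    {"offset": [90,0,-30],"roll": 0,"hand": 30},
    {"offset": [130,0,-70],"roll": 0,"hand": 30},
    {"offset": [170,0,-110],"roll": 0,"hand": 30},
    {"offset": [210,40,-150],"roll": 0,"hand": 30},
    {"offset": [210,80,-180],"roll": 0,"hand": 30},
    {"offset": [210,120,-180],"roll": 0,"hand": 30},
    {"offset": [210,160,-180],"roll": 0,"hand": 30},
    {"offset": [210,200,-180],"roll": 0,"hand": 30},
    {"offset": [210,240,-180],"roll": 0,"hand": 30},
    {"offset": [210,280,-180],"roll": 0,"hand": 30},
    {"offset": [210,280,-180],"roll": 0,"hand": 30},
    {"offset": [210,280,-180],"roll": 0,"hand": 30},
  ],
)

```text
clock: 26.4
tool_pos: [0.5028, 0.2728, 0.2397]
orientation: [179.9, 0.1, 175.9]
force: [0.3, -0.8, -0.6]
opening: 0.0304
```

```bash
python3 - <<'E'
from h import *
from plant import ctrl,cams
s=cams.snapshot("top");im=s["img"];cv2.imwrite("pics/t3.png",im[:,:,::-1]);np.savez("t3.npz",**s)
cv2.imwrite("pics/t3c.png",cv2.resize(im[80:190,300:420,::-1],None,fx=5,fy=5,interpolation=cv2.INTER_CUBIC))
g=cv2.cvtColor(im,cv2.COLOR_RGB2GRAY);g0=cv2.cvtColor(cv2.imread("pics/top0.png"),cv2.COLOR_BGR2GRAY);print(ctrl.get_obs()["tool_pos"],ctrl.get_obs()["force"])
for u in (242,278,308,325,345,353,362,385,402,430,445): print(u,g[154:184,u].tolist())
E
```

```text
[0.5022214  0.27035707 0.23939069] [ 0.0158816   0.04057731 -0.48672648]
242 [129, 78, 63, 65, 99, 157, 149, 48, 63, 62, 60, 82, 109, 111, 107, 146, 175, 172, 172, 171, 173, 170, 172, 172, 173, 173, 173, 173, 173, 173]
278 [122, 75, 73, 80, 131, 162, 157, 165, 147, 50, 63, 63, 60, 78, 108, 109, 106, 143, 174, 171, 170, 169, 169, 170, 170, 169, 171, 171, 168, 170]
308 [162, 161, 160, 129, 65, 61, 63, 57, 129, 158, 113, 55, 62, 61, 65, 93, 112, 109, 105, 144, 173, 170, 170, 171, 172, 171, 170, 168, 170, 171]
325 [162, 162, 163, 163, 134, 58, 64, 62, 59, 129, 154, 101, 58, 60, 61, 66, 92, 112, 111, 110, 150, 178, 172, 169, 169, 171, 171, 170, 169, 171]
345 [163, 164, 163, 166, 140, 60, 65, 63, 62, 66, 133, 156, 110, 56, 60, 60, 61, 92, 116, 111, 109, 145, 174, 172, 172, 172, 172, 171, 171, 170]
353 [161, 162, 162, 164, 152, 108, 59, 65, 63, 60, 92, 151, 148, 50, 59, 62, 60, 81, 108, 114, 111, 149, 177, 174, 173, 172, 174, 173, 171, 169]
362 [162, 162, 162, 162, 165, 140, 58, 64, 63, 63, 67, 131, 153, 101, 59, 61, 60, 65, 95, 115, 113, 109, 146, 176, 174, 173, 170, 170, 171, 172]
385 [167, 165, 165, 166, 167, 167, 167, 159, 124, 66, 62, 68, 119, 163, 144, 55, 62, 59, 57, 93, 115, 107, 105, 144, 174, 172, 173, 170, 169, 170]
402 [163, 163, 163, 162, 163, 163, 165, 165, 156, 119, 62, 61, 68, 122, 156, 130, 55, 61, 60, 57, 90, 115, 112, 109, 146, 176, 174, 175, 173, 171]
430 [160, 159, 160, 160, 160, 159, 159, 160, 161, 148, 101, 60, 63, 63, 57, 132, 146, 57, 59, 62, 61, 74, 99, 111, 106, 143, 171, 169, 170, 172]
445 [160, 160, 159, 159, 160, 159, 159, 160, 160, 161, 140, 79, 64, 63, 63, 79, 140, 142, 48, 61, 61, 58, 81, 103, 108, 105, 142, 171, 168, 168]
```

In the numbers from the top camera, the tray's front lip is in line with its neighbours: row 167 at column 353, against 167.0 interpolated from the neighbours. The last checks before handing in are the cheese inside the tray and the bystanders.

```bash
python3 - <<'E'
from h import *
from plant import ctrl,order
a=cv2.imread("pics/top0.png");b=cv2.imread("pics/t3.png")
g0,g1=[cv2.GaussianBlur(cv2.Canny(x,60,150),(5,5),0).astype('float32') for x in (a,b)]
for n,(u,v,w) in dict(tin=(252,219,24),jam=(429,210,22),offcut=(526,233,20),knife=(110,280,30),orange1=(374,320,28),orange2=(494,365,30)).items():
    s,r=cv2.phaseCorrelate(g0[v-w:v+w,u-w:u+w],g1[v-w:v+w,u-w:u+w]);print(n,np.round(s,2),round(r,2))
s=np.load("t3.npz");K,T=s["K"],s["cam_to_world"];t=np.radians(-4.2);ex=np.array([np.cos(t),np.sin(t)]);ey=np.array([-ex[1],ex[0]])
c=np.array([.5634,-.0187])+.213*ex
for y in (-.02,0,.02):  # saturation of top face along the tray
    q=[(X,*proj([[*(c+X*ex+y*ey),.098]],K,T)[0]) for X in np.arange(-.072,.073,.006)]
    hsv=cv2.cvtColor(b,cv2.COLOR_BGR2HSV);print(y,[(int(X*1000),int(hsv[int(round(v)),int(round(u)),1]),int(hsv[int(round(v)),int(round(u)),2])) for X,u,v in q])
o=ctrl.get_obs();print(o["clock"],o["tool_pos"],o["force"],np.abs(o["qvel"]).max())
E
```

```text
tin [-0.07  0.03] 0.81
jam [0.54 0.49] 0.99
offcut [ 0.23 -0.1 ] 0.95
knife [-0.16  2.21] 0.14
orange1 [0.06 0.04] 1.05
orange2 [ 0.09 -0.11] 0.92
-0.02 [(-72, 94, 152), (-65, 89, 172), (-59, 87, 172), (-53, 89, 172), (-47, 89, 175), (-41, 120, 83), (-35, 91, 173), (-29, 91, 171), (-23, 89, 171), (-17, 89, 172), (-11, 92, 172), (-5, 89, 172), (0, 90, 172), (6, 91, 171), (12, 92, 171), (18, 91, 171), (24, 92, 172), (30, 93, 175), (36, 116, 114), (42, 114, 116), (48, 121, 84), (54, 116, 114), (60, 114, 114), (66, 115, 113), (72, 122, 115)]
0 [(-72, 110, 127), (-65, 89, 172), (-59, 89, 171), (-53, 87, 172), (-47, 87, 172), (-41, 88, 173), (-35, 112, 105), (-29, 91, 173), (-23, 91, 171), (-17, 90, 173), (-11, 92, 172), (-5, 91, 171), (0, 90, 172), (6, 90, 172), (12, 92, 171), (18, 92, 172), (24, 90, 172), (30, 91, 174), (36, 121, 110), (42, 118, 104), (48, 115, 115), (54, 114, 116), (60, 114, 114), (66, 115, 115), (72, 119, 116)]
0.02 [(-72, 95, 150), (-65, 87, 172), (-59, 89, 172), (-53, 88, 173), (-47, 87, 172), (-41, 87, 173), (-35, 89, 172), (-29, 92, 164), (-23, 91, 168), (-17, 89, 171), (-11, 90, 172), (-5, 89, 171), (0, 90, 172), (6, 90, 172), (12, 90, 172), (18, 90, 172), (24, 89, 174), (30, 112, 107), (36, 114, 114), (42, 114, 116), (48, 115, 115), (54, 115, 115), (60, 116, 114), (66, 115, 113), (72, 118, 115)]
26.45 [0.5022214  0.27035707 0.23939069] [ 0.0158816   0.04057731 -0.48672648] 2.4422694451178306
```

Emit:
jog_arm(
  motion=[
    {"offset": [0,0,0],"roll": 0,"hand": 30},
    {"offset": [0,0,0],"roll": 0,"hand": 30},
    {"offset": [0,0,0],"roll": 0,"hand": 30},
    {"offset": [0,0,0],"roll": 0,"hand": 30},
  ],
)

```text
clock: 26.78
tool_pos: [0.5018, 0.266, 0.2399]
orientation: [180.0, 0.0, 175.7]
force: [0.4, 0.7, 0.5]
opening: 0.03
```

```bash
python3 -c "
from plant import order
print(order.close_job())"
```

```text
the job is handed in; nothing more can be done
None
```

All three pieces are packed head to tail in the front compartment: half_b at the back, the wedge in the middle and half_a in front. I then pushed the tray in to its stop and handed the job in at about 27 s; no verdict was reported.

**Checks that agreed**
- **Seating:** each piece went down to the height of the compartment floor with 3 N or less, and the wrist pictures before the push showed them between the walls.
- **Tray home:** the pushing force rose to about 15 N with no further movement. In the top picture the front lip is level with the neighbouring trays to within about half a pixel (roughly 1 mm).
- **Cheese after the push:** the colour along the tray runs unbroken along three lines, with two slanted seams. At the rear the reading is darker, either shadow or the glass.
- **Bystanders:** the tin, jam jar, offcut and orange look-alikes measured as unmoved, within 1 pixel.

**Checks that were weak or disagreed**
- **Knife:** the image match came out unreliable (2.2 px shift, correlation only 0.14), probably because of the arm's shadow. The arm never went down near it.
- **Position estimates:** wrist and top views differed by 2 to 5 mm for the tray and by up to 4 mm for the pieces. I used the wrist view for placing.
- **Final picture:** I could not view one because the 12-picture limit was reached, so the checks after the push are numerical only.

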